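# Tare the balance with the dish through its guarded, sunken key

### The job

Zero the balance that has the petri dish on its pan: with your fingertips push its sliding shutter fully open by the lug, reach down into the well and press the sunken tare key fully home for a moment, let it come up, then push the shutter fully shut again. Only push and press: do not take the lug between the fingers, leave the dish on the pan where it is, leave the shutter and key of the other balance (the one with the brass weight) alone, and disturb nothing else on the bench.

Things in the scene. Friction and masses are not known exactly. Their poses are not given: they have to be found in the camera images.
- balance_dish: Low bench balance, fixed: 200 mm deep (x), 160 wide (y), white deck at z = 50 mm, display on its front face. Origin: centre of underside, on the bench; x to its back, y to its left seen from the front. Steel pan 96 mm across at x = +45, y = 0, top z = 55. Well with tare key at x = -55, y = +35. Shutter rails along y at x = -88 and -22, top z = 55. Of the two alike, the one with the petri dish
- balance_dish_shutter (a joint): travel of the dark steel shutter, balance with the dish, m: 0 = shut, plate centred over the well; 0.066 = fully open at its stop. Grows towards the balance's -y. Well wholly uncovered from 0.054. About 1.5 N friction, 4 N s/m damping; stays where left; starts at 0 to 0.006
- balance_dish_lug_top (a point): middle of the top edge of the shutter's lug, balance with the dish: upright plate 34 mm wide (x), 6 thick (y). Axes as the balance's. Lug top z = 70 mm, shutter plate's top face z = 54. Shutter plate 62 x 62 x 3 mm; the lug stands 15 mm from its middle towards -y. Shut: lug at the balance's x = -55, y = +20 mm; fully open: y = -46
- balance_dish_key (a joint): travel of the sunken tare key, balance with the dish, m: 0 = up, 0.005 = fully home. Sprung: starts to move at 2.5 N, 5 N at the bottom, comes up by itself when let go
- balance_dish_key_top (a point): centre of the top of the tare key, balance with the dish: round, grey, 26 mm across, in the middle of a square well 46 x 46 mm (sides along the balance's x and y). Key top z = 33 mm when up, 17 mm below the well's mouth (z = 50); well floor z = 24. Axes as the balance's
- balance_weight: Low bench balance, fixed: 200 mm deep (x), 160 wide (y), white deck at z = 50 mm, display on its front face. Origin: centre of underside, on the bench; x to its back, y to its left seen from the front. Steel pan 96 mm across at x = +45, y = 0, top z = 55. Well with tare key at x = -55, y = +35. Shutter rails along y at x = -88 and -22, top z = 55. Of the two alike, the one with the brass weight
- balance_weight_shutter (a joint): travel of the dark steel shutter, balance with the weight, m: 0 = shut, plate centred over the well; 0.066 = fully open at its stop. Grows towards the balance's -y. Well wholly uncovered from 0.054. About 1.5 N friction, 4 N s/m damping; stays where left; starts at 0 to 0.006
- balance_weight_lug_top (a point): middle of the top edge of the shutter's lug, balance with the weight: upright plate 34 mm wide (x), 6 thick (y). Axes as the balance's. Lug top z = 70 mm, shutter plate's top face z = 54. Shutter plate 62 x 62 x 3 mm; the lug stands 15 mm from its middle towards -y. Shut: lug at the balance's x = -55, y = +20 mm; fully open: y = -46
- balance_weight_key (a joint): travel of the sunken tare key, balance with the weight, m: 0 = up, 0.005 = fully home. Sprung: starts to move at 2.5 N, 5 N at the bottom, comes up by itself when let go
- balance_weight_key_top (a point): centre of the top of the tare key, balance with the weight: round, grey, 26 mm across, in the middle of a square well 46 x 46 mm (sides along the balance's x and y). Key top z = 33 mm when up, 17 mm below the well's mouth (z = 50); well floor z = 24. Axes as the balance's
- petri_dish: shallow petri dish, 67 mm across, 15 mm tall, loose on the pan of its balance; origin: centre of its underside
- weight: small brass weight with a knob, 23 mm across, 35 mm tall, loose on the pan of the other balance; origin: centre of its underside
- old_viscometer: old viscometer, fixed equipment to steer round: beige box 240 x 280 x 184 mm with a steel column to z = 477 mm and an arm at z = 260 to 345 mm reaching 134 mm to the front of the origin; origin: centre of its underside; front towards the robot
- calculator: grey pocket calculator lying flat, 116 x 68 x 13 mm; a loose bystander; origin: centre of its underside
- notebook: closed notebook lying flat, 135 x 98 x 13 mm; a loose bystander; origin: centre of its underside
- stopwatch: stopwatch lying on its back, 73 x 58 x 14 mm; a loose bystander; origin: centre of its underside
- tape_roll: roll of tape lying flat, 83 x 93 x 19 mm; a loose bystander; origin: centre of its underside
- reagent_bottle: black reagent bottle with a label, 56 mm across, 131 mm tall; a loose bystander; origin: centre of its underside
- sample_jar: sample jar with a pale lid, 57 mm across, 67 mm tall; a loose bystander; origin: centre of its underside

How it is judged:
By the outcome, as a careful person would: the job done as asked, in the order asked, and still so for the second after the job is handed in, with the robot touching nothing.
It also fails if it takes over 58 s, if anything falls off the work surface, if the arm or the gripper's body presses on something with over 40 N, if the wrist force passes 120 N, or if a joint passes its speed limit or range.

### The arm

A 7-joint arm with a two-finger parallel gripper is mounted at the origin on a cart in front of the work surface, level with it; the furniture and walls round the work are solid. World frame = base frame: x ahead of the robot, y to its left, z up, the work surface at z = 0. Lengths are in m, angles in degrees, forces in N, time in s.
With the tool pointing down it reaches from about 0.425 to 0.8 m from the base axis. Payload 8.3 kg.
Tool frame: the origin (TCP) lies between the finger pads; the fingertips stand 22 mm ahead of it and the grasp point (between the pads) lies 3 mm ahead of it; z points along the fingers, y is the direction in which the jaws open and shut (so a half turn about z gives the same grasp; the last joint's range is limited). The gripper opens to 85 mm and grips with 20 to 120 N. Pads are 22 mm wide; open, the fingers measure 114 mm over their backs; the gripper's body (76 mm by 85 mm) begins 54 mm behind the grasp point. The pads swing forward as they close: fully open they stand 13 mm farther back than shut.
Start: joints at [-67.03, 21.967, 0.94, 78.501, -0.361, 79.538, -2.664], TCP at [0.28, 0.559, 0.221] pointing down, gripper open.
Joint ranges: [-169.22, 169.22], [-14.56, 117.87], [-87.37, 89.26], [10.42, 133.3], [-82.24, 262.24], [0.94, 117.77], [-172.7, 172.7]. Speed limits (degrees/s): [136.94, 136.94, 172.46, 172.46, 180, 180, 180].

### API

Orientations are given as [roll, pitch, yaw] about the fixed x, y, z axes, in that order (R = Rz(yaw) Ry(pitch) Rx(roll)).
In Python, from plant import * gives the robot as it stands.
- The arm moves only by the shell command python3 -m pendant 'ROWS' [OPENING] [FORCE]. ROWS is JSON, one flat list of numbers, 6 for each row, row after row: the shift along the tool's x, y, z in mm, then the turn, a rotation vector about the tool's x, y, z in rad. In form: [dx, dy, dz, wx, wy, wz, dx, dy, dz, wx, wy, wz, ...]. A call has 1 to 10 rows; each row shifts and turns the pose as measured when the row begins, along the tool's axes as they then stand; what a row does not reach is not made up. A row lasts 1/10 s, in which the tool goes at most 50 mm and 8.59 degrees, less where a joint would pass 70% of its speed; a pose out of reach is approached as far as the arm can. A call with a gripper value outside its range is refused whole. OPENING is the opening, from -1 (shut) to 1 (fully open), so that 0 is half open, set as the call begins (- or left out, the last holds). The fingers move at their own pace and stop on an object; FORCE is the grip in N (left out, the last holds). Time passes only in rows, so rows that do not move let the fingers close. It gives the time, the measured TCP pose, the force and the opening at its end, in the units of the state.
- get_obs(): the state, without advancing time (a new reading comes with each control period).
- grab_frame(name): name is "scene" or "top" or "wrist"; returns (picture, depth): 400x640x3 uint8, red, green, blue; 400x640 float32, m along the optical axis (not along the pixel's ray), 0 where there is no reading.
- get_calibration(name): a dict with "fx", "fy", "cx", "cy" (pixels), "R" (3x3) and "t" (3): a world point X has camera coordinates R X + t. Camera axes: x right, y down, z forward; pixel columns grow to the right and rows downward; lengths in m; the calibration is good to about 2 mm. A picture is of the moment at which its call begins: read the wrist's pose just before it. get_calibration takes no time and is no camera call; for the wrist camera it gives the pose at the moment of the call.
- close_job(): hands the job in, once; it reports no verdict.
The state is a dict: "time": time; "q": joint angles; "joint_vel": joint speeds; "tau": joint torques, N m; "eef_pos": TCP position; "tool_rot": TCP orientation; "contact_force": force on the tool from outside, world axes, zero at the start; "wrist_torque": the same for the moment, N m; "width": opening from 0.0 (shut) to 1.0 (fully open).
Only numpy, scipy, OpenCV 4.12 (cv2) and the standard library are available. Lean on these libraries where they do the work, as an engineer would, in place of code of your own. Each camera call takes 0.05 s, during which the arm holds its last target. There are 200 camera calls.

## Working session

There is one attempt and no reset: what is moved stays moved. The work goes in short steps, Python scripts to look and compute and a shell command to move; the robot and the scene stay as the last step left them, time stands still between calls to the robot, and variables do not carry over. Pictures are saved under pics/ and viewed, about 8 in all and at most 12, crops included, and the job is handed in when it is done.

```bash
ls; mkdir -p pics; python3 - <<'E'
from plant import *
import cv2,numpy as np
for n in ["scene","top"]:
    im,d=grab_frame(n); np.savez(f"pics/{n}0.npz",im=im,d=d); cv2.imwrite(f"pics/{n}0.png",im[...,::-1])
    c=get_calibration(n); print(n,c)
o=get_obs(); print(o["eef_pos"],o["tool_rot"],o["width"],o["time"])
E
```

```text
pics
scene {'fx': 490.03366001290436, 'fy': 490.03366001290436, 'cx': 313.2354606367888, 'cy': 192.15458833063465, 'R': array([[ 0.83445846, -0.55101477, -0.00786059],
       [-0.27396426, -0.40243133, -0.87349448],
       [ 0.47814502,  0.73104838, -0.48677059]]), 't': array([-0.36911154,  0.28356319,  1.16388401])}
top {'fx': 364.93112817294656, 'fy': 364.93112817294656, 'cx': 322.50836401287233, 'cy': 204.9307104752323, 'R': array([[ 3.91924241e-03, -9.99692204e-01, -2.44977044e-02],
       [-9.86277469e-01,  1.79070114e-04, -1.65096101e-01],
       [ 1.65049672e-01,  2.48085855e-02, -9.85973194e-01]]), 't': array([0.16059592, 0.54841566, 1.1859153 ])}
[0.27933376 0.5585738  0.21968718] [-1.79900121e+02  8.49814495e-04  1.53429836e+02] 0.9990703075213541 0.1
```

View pics/top0.png

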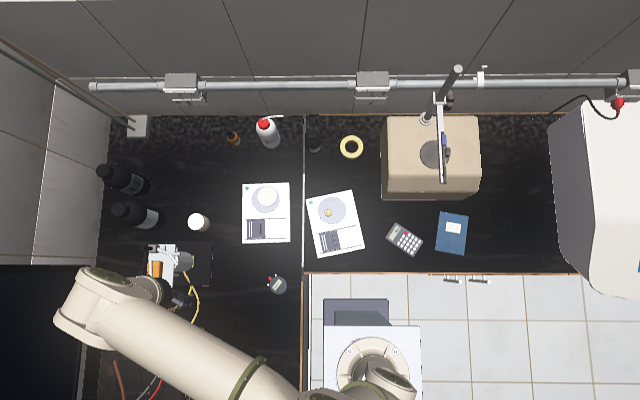

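View pics/scene0.png

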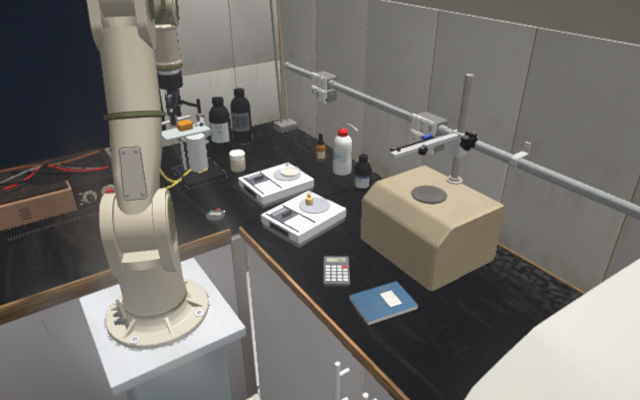

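The top view shows the dish balance at about (266,213) and the weight balance at about (336,224). The stopwatch is at (277,284). I'll enlarge the dish balance.

```bash
cat > h.py <<'E'
import numpy as np,cv2
from plant import *
def ray(c,u,v,z):
    "world point at height z on pixel's ray"
    R,t=np.array(c["R"]),np.array(c["t"]); C=-R.T@t
    d=R.T@np.array([(u-c["cx"])/c["fx"],(v-c["cy"])/c["fy"],1]); return C+d*(z-C[2])/d[2]
def proj(c,X):
    p=np.asarray(c["R"])@np.asarray(X)+np.asarray(c["t"]); return p[:2]/p[2]*[c["fx"],c["fy"]]+[c["cx"],c["cy"]]
E
python3 - <<'E'
from h import *
f=np.load("pics/top0.npz"); im=f["im"]; d=f["d"]
cv2.imwrite("pics/crop1.png",cv2.resize(im[175:250,232:312],None,fx=8,fy=8,interpolation=cv2.INTER_CUBIC)[...,::-1])
c=get_calibration("top")
# white deck by back-projection: all points with z 0.045..0.053
v,u=np.mgrid[175:265,232:375]; D=d[175:265,232:375]
P=np.stack([(u-c["cx"])/c["fx"]*D,(v-c["cy"])/c["fy"]*D,D],-1)-c["t"]; P=P@c["R"]
z=P[...,2]; 
m=((z>0.040)&(z<0.062)&(u<298)).astype(np.uint8)
n,l,s,_=cv2.connectedComponentsWithStats(m)
for k in range(1,n):
    if s[k,4]<300: continue
    q=P[l==k][:,:2].astype(np.float32); print(s[k],np.median(P[l==k][:,2]),cv2.minAreaRect(q*1000))
E
```

```text
[  10    7   48   61 2502] 0.052174123624621066 ((523.1459350585938, 353.92388916015625), (203.1813201904297, 161.24354553222656), 2.097175359725952)
```

View pics/crop1.png

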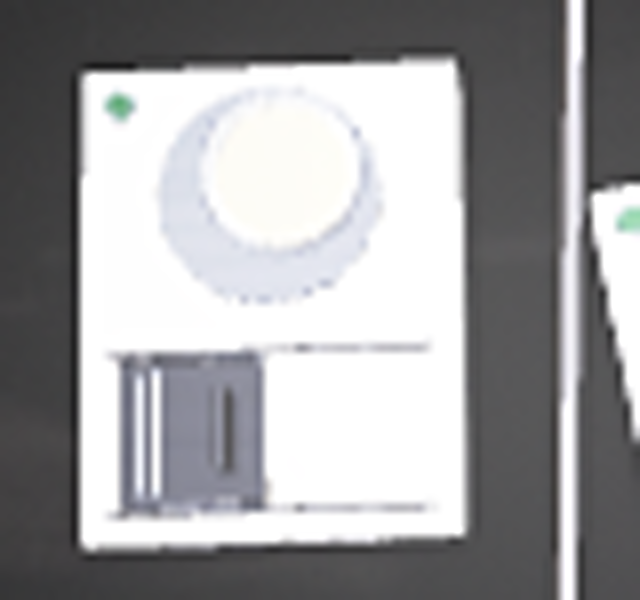

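The balance centre is about (0.523, 0.354) with yaw about +2°. The 203 x 161 mm footprint matches the stated size. I'll shut the fingers, carry over at height, and turn so the jaw axis lies along the balance's x.

```bash
python3 -m pendant '[-30,-8,0,0,0,0,-35,-10,0,0,0,0,-35,-10,0,0,0,0,-35,-10,0,0,0,0,-35,-10,0,0,0,0,-35,-10,0,0,0,0,-29,-8,0,0,0,0,0,0,0,0,0,0]' -1 20; python3 -m pendant '[0,0,0,0,0,0.134,0,0,0,0,0,0.134,0,0,0,0,0,0.134,0,0,0,0,0,0.134,0,0,0,0,0,0.134,0,0,0,0,0,0.134,0,0,0,0,0,0.134,0,0,0,0,0,0.134,0,0,0,0,0,0,0,0,0,0,0,0]'
```

```text
time: 0.9
eef_pos: [0.4625, 0.3883, 0.2143]
tool_rot: [-179.4, -0.1, 153.7]
contact_force: [-0.0, -0.7, 0.2]
width: 0.004
time: 1.9
eef_pos: [0.4581, 0.3889, 0.2091]
tool_rot: [-179.1, 0.8, 90.1]
contact_force: [0.0, 0.8, 0.1]
width: 0.002
```

```bash
python3 - <<'E'
from h import *
o=get_obs(); c=get_calibration("wrist"); im,d=grab_frame("wrist"); im2,d2=grab_frame("scene")
np.savez("pics/w1.npz",im=im,d=d,**{k:np.array(v) for k,v in c.items()})
print(o["eef_pos"],o["tool_rot"],o["contact_force"],o["width"]); print("cam C",-c["R"].T@c["t"], c["fx"])
cv2.imwrite("pics/w1.png",im[...,::-1])
p=proj(get_calibration("scene"),o["eef_pos"]).astype(int); print("tcp in scene",p)
E
```

```text
[0.45814228 0.38891005 0.2091303 ] [-179.12027732    0.8122856    90.13089245] [0.04348064 0.7873651  0.12383247] 0.002146951632719657
cam C [0.4586501  0.45653769 0.36200955] 294.68520817580895
tcp in scene [249 135]
```

View pics/w1.png

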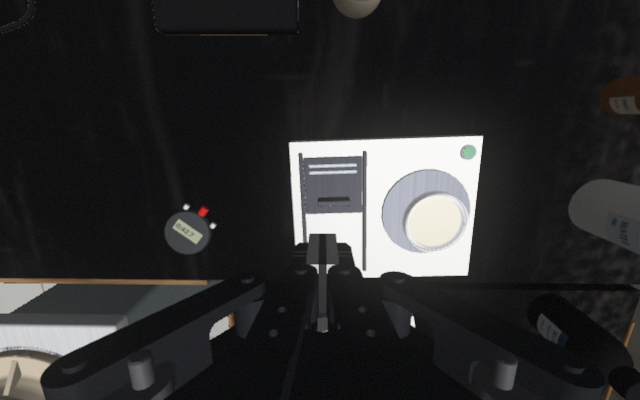

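The wrist view shows the +y deck corners at (289,142) at the front and (482,135) at the back, and the back -y corner at (469,277). The lug is at about (333,201). I'll fit the pose from these points.

```bash
python3 - <<'E'
from h import *
f=np.load("pics/w1.npz"); c={k:f[k] for k in["fx","fy","cx","cy","R","t"]}; im=f["im"];d=f["d"]
cv2.imwrite("pics/crop2.png",cv2.resize(im[128:290,280:490],None,fx=3.8,fy=3.7,interpolation=cv2.INTER_CUBIC)[...,::-1])
# deck corners -> pose by least squares
px=np.array([[289,142],[482,135],[469,277]]); L=np.array([[-.1,.08],[.1,.08],[.1,-.08]])
W=np.array([ray(c,*p,.05)[:2] for p in px]); print(W.round(4), "sides",np.linalg.norm(W[0]-W[1]),np.linalg.norm(W[1]-W[2]))
A=L-L.mean(0);B=W-W.mean(0); yaw=np.arctan2((A[:,0]*B[:,1]-A[:,1]*B[:,0]).sum(),(A*B).sum())
R=np.array([[np.cos(yaw),-np.sin(yaw)],[np.sin(yaw),np.cos(yaw)]]); o=W.mean(0)-R@L.mean(0); print("origin",o,"yaw",np.degrees(yaw))
for n,p,z in[("lug",(333,201),.07)]: print(n,R.T@(ray(c,*p,z)[:2]-o))
for n,l in[("lug shut",(-.055,.020,.07)),("key",(-.055,.035,.05)),("pan",(.045,0,.055))]:
  X=[*(o+R@l[:2]),l[2]]; print(n,X,proj(c,X))
print("stopwatch",ray(c,187,232,.01),"depth at deck(470,150)",d[160,470],(c["R"]@[*ray(c,470,160,.05)]+c["t"])[2])
E
```

```text
[[0.4194 0.4311]
 [0.6183 0.4389]
 [0.6274 0.2754]] sides 0.19902130808496668 0.1638491039769042
origin [0.52276241 0.35384774] yaw 2.2403368076536685
lug [-0.05632124  0.02142691]
lug shut [np.float64(0.4670226234188346), np.float64(0.3716824280502662), 0.07] [334.31770074 202.28997823]
key [np.float64(0.46643625405825456), np.float64(0.38667096270089074), 0.05] [333.5139842  183.83850658]
pan [np.float64(0.5677280135704383), np.float64(0.3556068442533003), 0.055] [426.16785151 213.23556263]
stopwatch [0.27932055 0.31297728 0.01      ] depth at deck(470,150) 0.30909574 0.30991629388506636
```

View pics/crop2.png

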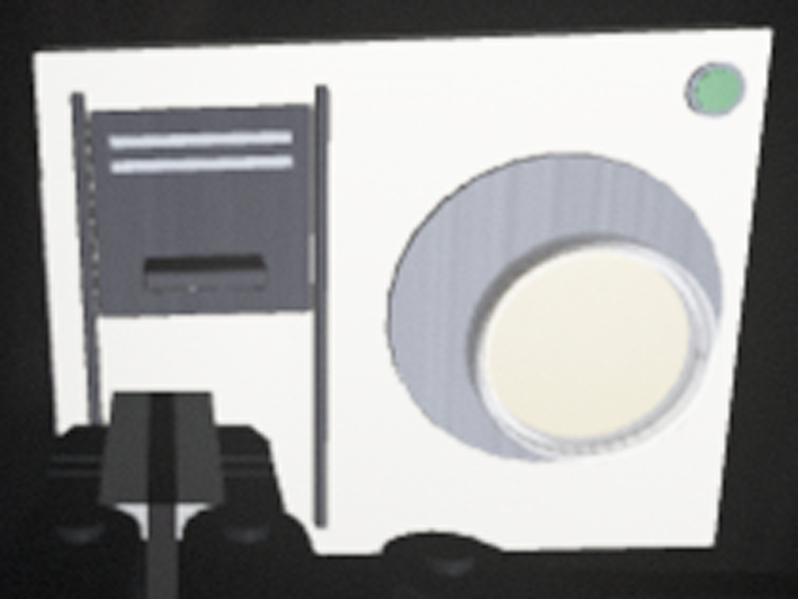

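The fit agrees with the top-camera estimate to within 1 mm, and the lug sits near shut (local y about 19 mm). I'll check where the tip ends and work out the shift.

```bash
cat >> h.py <<'E'
from scipy.spatial.transform import Rotation as Ro
O=np.array([.5228,.3538]); Y=2.24; TIP=.022
def loc():
    "local tip position of tool on balance (mm)"
    o=get_obs(); Rt=Ro.from_euler("xyz",o["tool_rot"],degrees=True).as_matrix(); p=np.array(o["eef_pos"])+Rt[:,2]*TIP
    a=np.radians(Y); R=np.array([[np.cos(a),-np.sin(a)],[np.sin(a),np.cos(a)]])
    return np.array([*(R.T@(p[:2]-O)),p[2]])*1000,o,Rt,R
def go(x,y,z):
    "tool-frame shift (mm) and turn taking the tip to balance-local x,y,z mm"
    l,o,Rt,R=loc(); G=Ro.from_euler("xyz",[180,0,90+Y],degrees=True).as_matrix()
    p=np.array([*(O+R@(np.array([x,y])/1000)),z/1000])-G[:,2]*TIP
    print("t",round(o["time"],2),"tip local",l.round(1),"rot",np.round(o["tool_rot"],2),"F",np.round(o["contact_force"],1))
    print("shift",(Rt.T@(p-o["eef_pos"])*1000).round(1),"turn",Ro.from_matrix(Rt.T@G).as_rotvec().round(3))
E
python3 - <<'E'
from h import *
f=np.load("pics/w1.npz"); c={k:f[k] for k in["fx","fy","cx","cy","R","t"]};d=f["d"]
for u,v in[(312,237),(312,245),(312,255),(318,240),(334,240),(334,255),(312,262)]:
    D=d[v,u]; P=c["R"].T@(np.array([(u-c["cx"])/c["fx"]*D,(v-c["cy"])/c["fy"]*D,D])-c["t"]); print(u,v,P.round(4))
go(-55,43,110)
E
```

```text
312 237 [0.452  0.4014 0.2318]
312 245 [0.4524 0.4011 0.2402]
312 255 [0.4529 0.4015 0.2509]
318 240 [0.4549 0.4007 0.2337]
334 240 [0.4624 0.4008 0.2338]
334 255 [0.462  0.4011 0.25  ]
312 262 [0.4532 0.4015 0.257 ]
t 2.0 tip local [-63.4  37.2 187.2] rot [-179.13    0.8    90.09] F [ 0.3 -0.5 -0.2]
shift [ 6.8  9.1 77. ] turn [-0.016  0.014 -0.038]
```

The wrist depth puts the lowest visible finger point near z ≈ 0.23, but the spec implies 0.187. I'll check with the scene camera before descending.

```bash
python3 - <<'E'
from h import *
f=np.load("pics/w1.npz"); c={k:f[k] for k in["fx","fy","cx","cy","R","t"]}
o=get_obs(); p=np.array(o["eef_pos"])
for dz in(-.022,0,.02): print("wrist px of tip corner",dz,proj(c,p+[-.006,.011,dz]))
print(c["R"].round(3), c["cx"],c["cy"])
im,d=grab_frame("scene"); s=get_calibration("scene")
a=im.copy()
im=cv2.resize(im[60:210,170:350],None,fx=4,fy=4,interpolation=cv2.INTER_CUBIC)
for dz,col in((-.022,(255,0,0)),(0,(0,255,0)),(.02,(0,0,255))):
    q=(proj(s,p+[0,0,dz])-[170,60])*4; cv2.drawMarker(im,tuple(int(v) for v in q),col,0,14,1)
cv2.imwrite("pics/s2.png",im[...,::-1])
E
```

```text
wrist px of tip corner -0.022 [315.93467128 211.26046982]
wrist px of tip corner 0 [314.52260114 223.56927309]
wrist px of tip corner 0.02 [312.8767436  237.91596602]
[[ 1.     0.003 -0.015]
 [ 0.007 -0.962  0.272]
 [-0.014 -0.272 -0.962]] 322.12025028026653 199.9874807501346
```

View pics/s2.png

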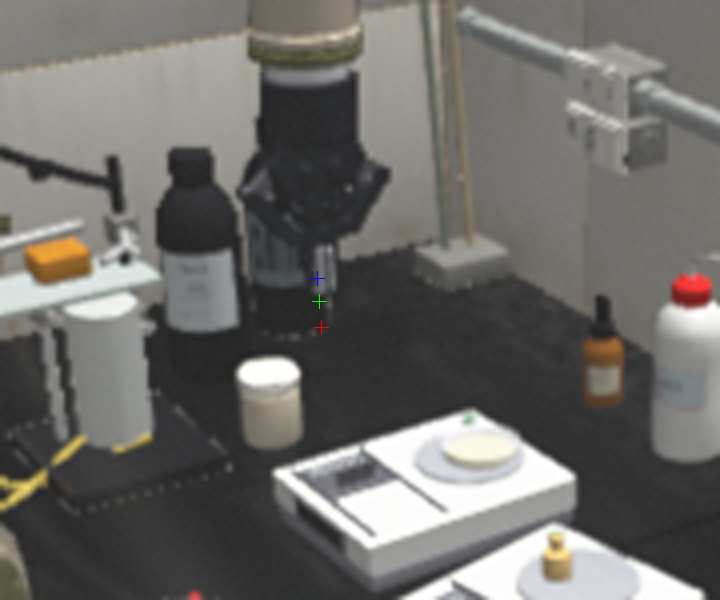

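The scene view also suggests the visible finger ends higher than spec, but dark pads on a dark bench could be hidden. I'll descend to a safe height and re-measure there.

```bash
python3 -m pendant '[2,3,15,-0.016,0.014,-0.038,2,3,20,0,0,0,2,3,20,0,0,0,1,0,20,0,0,0,0,0,0,0,0,0,0,0,0,0,0,0]'; python3 - <<'E'
from h import *
go(-55,43,62)
c=get_calibration("wrist"); im,d=grab_frame("wrist"); s=get_calibration("scene"); im2,d2=grab_frame("scene"); o=get_obs(); p=o["eef_pos"]
np.savez("pics/w2.npz",im=im,d=d)
cv2.imwrite("pics/w2.png",cv2.resize(im[60:300,200:500],None,fx=2.6,fy=2.4)[...,::-1])
def cloud(c,d):
    v,u=np.mgrid[:400,:640]; P=np.stack([(u-c["cx"])/c["fx"]*d,(v-c["cy"])/c["fy"]*d,d],-1)-np.array(c["t"]); return (P@np.array(c["R"]))[d>0]
for n,P in(("wrist",cloud(c,d)),("scene",cloud(s,d2))):
    q=P-p; q=q[(abs(q[:,0])<.022)&(abs(q[:,1])<.022)&(q[:,2]>-.035)&(q[:,2]<.06)]
    print(n,len(q),"lowest rel TCP mm",(q[np.argsort(q[:,2])[:6]]*1000).round(0).tolist())
E
```

```text
time: 2.65
eef_pos: [0.4685, 0.3964, 0.1339]
tool_rot: [179.8, -0.2, 92.9]
contact_force: [-1.0, -0.3, 0.6]
width: 0.003
t 2.65 tip local [-52.5  44.8 111.9] rot [179.79  -0.2   92.86] F [-1.  -0.3  0.6]
shift [-1.9 -2.6 49.8] turn [ 0.004 -0.003  0.011]
wrist 3493 lowest rel TCP mm [[-5.0, 11.0, 14.0], [-7.0, 11.0, 15.0], [2.0, 11.0, 15.0], [-5.0, 11.0, 15.0], [-6.0, 11.0, 15.0], [2.0, 11.0, 15.0]]
scene 117 lowest rel TCP mm [[0.0, -7.0, 11.0], [1.0, -12.0, 12.0], [8.0, -7.0, 12.0], [-5.0, -11.0, 13.0], [-8.0, -9.0, 13.0], [3.0, -10.0, 15.0]]
```

View pics/w2.png

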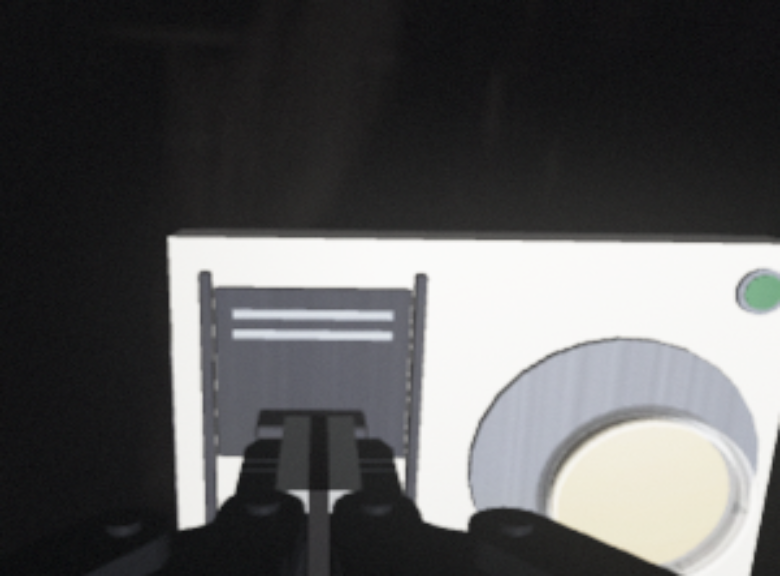

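Both cameras put the lowest visible finger about 13 mm above the TCP, which contradicts the stated 22 mm ahead. I'll settle it by touch, going down beside the lug to the height that is safe under the spec.

```bash
python3 -m pendant '[-1,-2,12,0.004,-0.003,0.011,-1,-1,12,0,0,0,0,0,12,0,0,0,0,0,10,0,0,0,0,0,0,0,0,0,0,0,0,0,0,0]'; python3 - <<'E'
from h import *
go(-55,43,62)
s=get_calibration("scene"); im,d=grab_frame("scene"); p=get_obs()["eef_pos"]
q=(proj(s,p)).round(1); print(q)
u,v=q.astype(int); r=im[v-60:v+50,u-60:u+80]
cv2.imwrite("pics/s3.png",cv2.resize(r,None,fx=5.5,fy=5.4,interpolation=cv2.INTER_CUBIC)[...,::-1])
E
```

```text
time: 3.35
eef_pos: [0.466, 0.3949, 0.0859]
tool_rot: [179.9, -0.1, 92.2]
contact_force: [-0.3, -0.7, 0.5]
width: 0.004
t 3.35 tip local [-55.2  43.3  63.9] rot [ 1.7992e+02 -1.4000e-01  9.2190e+01] F [-0.3 -0.7  0.5]
shift [-0.3  0.2  1.9] turn [ 0.001 -0.002 -0.001]
[253.7 168.8]
```

View pics/s3.png

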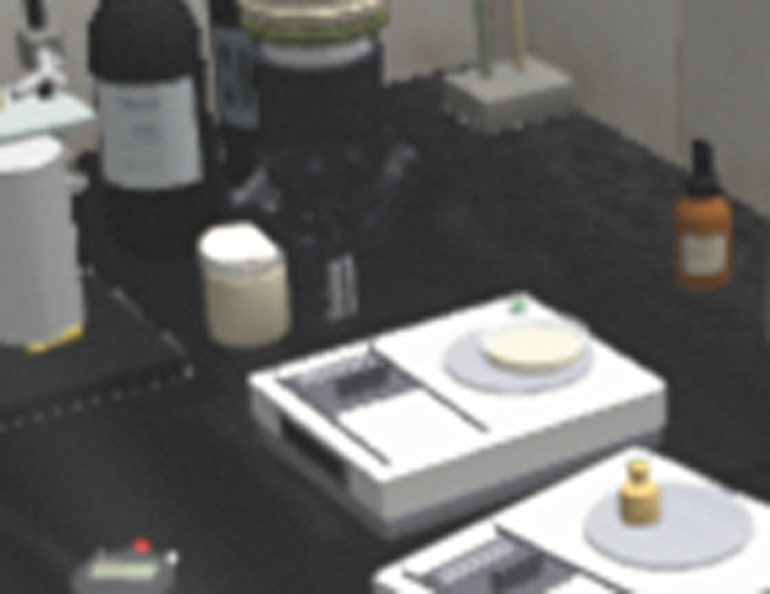

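The fingertip visibly hangs about 30 mm above the plate here, so it ends near or above the TCP height. I'll go down gently, watching the force.

```bash
python3 -m pendant '[0,0,2,0,0,0,0,0,2,0,0,0,0,0,2,0,0,0]';  python3 -m pendant '[0,0,2,0,0,0,0,0,2,0,0,0]'; python3 -m pendant '[0,0,2,0,0,0,0,0,2,0,0,0]'
```

```text
time: 3.7
eef_pos: [0.4666, 0.3955, 0.0808]
tool_rot: [179.8, -0.2, 92.2]
contact_force: [1.0, -0.1, 0.2]
width: -0.0
time: 3.9
eef_pos: [0.4668, 0.3957, 0.0768]
tool_rot: [179.8, -0.3, 92.2]
contact_force: [0.0, 0.3, -0.4]
width: -0.002
time: 4.1
eef_pos: [0.4669, 0.3957, 0.0725]
tool_rot: [179.8, -0.3, 92.2]
contact_force: [0.3, 0.8, 1.1]
width: 0.0
```

```bash
for i in 1 2 3; do python3 -m pendant '[0,0,2,0,0,0,0,0,2,0,0,0]' | grep -E 'eef|force'; done
```

```text
eef_pos: [0.4668, 0.3957, 0.0681]
contact_force: [1.4, 0.0, -0.4]
eef_pos: [0.4669, 0.3957, 0.0637]
contact_force: [0.8, -0.2, -0.4]
eef_pos: [0.4669, 0.3957, 0.0593]
contact_force: [-0.9, -0.8, 0.1]
```

```bash
python3 -m pendant '[0,0,2,0,0,0,0,0,2,0,0,0]' | grep -E 'eef|force'; python3 - <<'E'
from h import *
c=get_calibration("wrist"); im,d=grab_frame("wrist"); p=get_obs()["eef_pos"]
v,u=np.mgrid[:400,:640]; P=(np.stack([(u-c["cx"])/c["fx"]*d,(v-c["cy"])/c["fy"]*d,d],-1)-c["t"])@c["R"]
q=P-p; m=(d>0)&(d<.17)&(abs(q[...,0])<.006)&(abs(q[...,1]-.011)<.003)
print("lowest finger z rel TCP, abs",np.percentile(q[m][:,2],[0,1,5]),P[m][:,2].min())
# column profile just in front of the finger
for r in range(150,250,6): print(r,P[r,322].round(3),end=" ")
cv2.imwrite("pics/w3.png",cv2.resize(im[100:300,220:450],None,fx=3.4,fy=3)[...,::-1])
go(-55,43,62)
E
```

```text
eef_pos: [0.4669, 0.3957, 0.0549]
contact_force: [0.5, -0.2, 0.3]
lowest finger z rel TCP, abs [-0.00192423 -0.00053915  0.0176511 ] 0.052591221827035024
150 [0.464 0.442 0.001] 156 [0.464 0.438 0.   ] 162 [ 0.464  0.434 -0.   ] 168 [0.464 0.433 0.026] 174 [0.464 0.433 0.049] 180 [0.464 0.43  0.05 ] 186 [0.464 0.427 0.051] 192 [0.464 0.423 0.05 ] 198 [0.464 0.42  0.049] 204 [0.464 0.416 0.05 ] 210 [0.464 0.414 0.053] 216 [0.465 0.411 0.053] 222 [0.465 0.408 0.055] 228 [0.465 0.403 0.053] 234 [0.465 0.407 0.072] 240 [0.465 0.407 0.08 ] 246 [0.465 0.407 0.087] t 4.95 tip local [-54.4  44.   32.5] rot [179.83  -0.23  92.2 ] F [-0.6 -0.3 -0.1]
shift [ -0.8  -0.5 -29.5] turn [ 0.003 -0.004 -0.001]
```

View pics/w3.png

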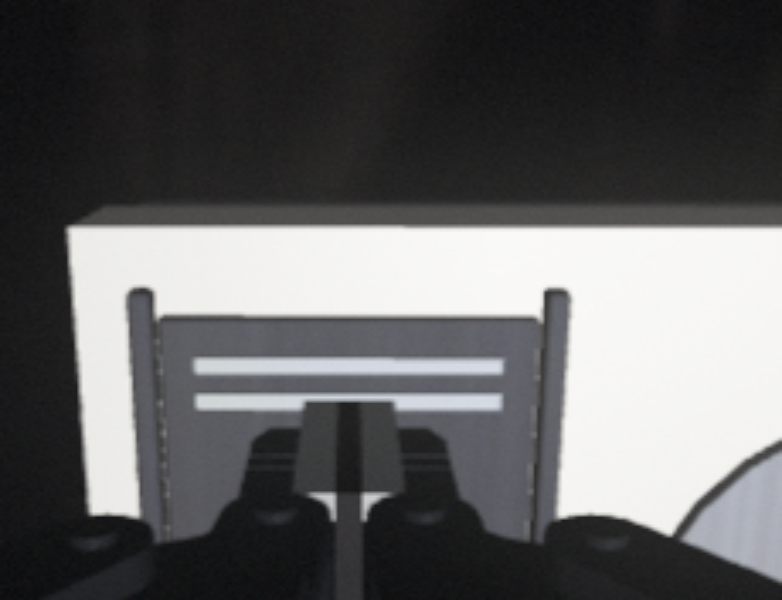

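The wrist depth profile puts the fingertip at z ≈ 0.070 with the TCP at 0.055, so the shut tips end about 15 mm behind the TCP. No contact has been felt so far, which agrees. I'll set TIP = -15 mm, go on down, and check the hand's profile above the tips for the well.

```bash
sed -i 's/TIP=.022/TIP=-.015/' h.py; python3 -m pendant '[0,0,2,0,0,0,0,0,2,0,0,0]' | grep -E 'eef|force';  python3 -m pendant '[0,0,2,0,0,0,0,0,2,0,0,0]' | grep -E 'eef|force'; python3 - <<'E'
from h import *
c=get_calibration("wrist"); im,d=grab_frame("wrist"); p=np.array(get_obs()["eef_pos"])
v,u=np.mgrid[:400,:640]; P=(np.stack([(u-c["cx"])/c["fx"]*d,(v-c["cy"])/c["fy"]*d,d],-1)-c["t"])@c["R"]
q=(P-p)*1000; m=(d>0)&(q[...,2]>18)&(abs(q[...,0])<90)&(abs(q[...,1])<60); q=q[m]
for z in range(18,90,6):
    w=q[(q[:,2]>=z)&(q[:,2]<z+6)]
    if len(w): print(z-15,"above tip: x",w[:,0].min().round(),w[:,0].max().round(),"y",w[:,1].min().round(),w[:,1].max().round())
print("finger bottom edge:",[(r,*P[r,314].round(4)) for r in range(224,240,2)])
go(-55,43,60)
E
```

```text
eef_pos: [0.4668, 0.3957, 0.0504]
contact_force: [0.4, -0.8, -0.0]
eef_pos: [0.4669, 0.3958, 0.0461]
contact_force: [0.1, 0.5, 0.9]
3 above tip: x -15.0 90.0 y -26.0 12.0
9 above tip: x -15.0 90.0 y -27.0 13.0
15 above tip: x -15.0 12.0 y 6.0 12.0
21 above tip: x -15.0 12.0 y 7.0 12.0
27 above tip: x -15.0 12.0 y -11.0 13.0
33 above tip: x -22.0 19.0 y -11.0 13.0
39 above tip: x -34.0 29.0 y -11.0 15.0
45 above tip: x -38.0 35.0 y -10.0 16.0
51 above tip: x -44.0 39.0 y -10.0 15.0
57 above tip: x -49.0 44.0 y -10.0 18.0
63 above tip: x -54.0 49.0 y -8.0 19.0
69 above tip: x -58.0 54.0 y -8.0 19.0
finger bottom edge: [(224, np.float64(0.4604), np.float64(0.4095), np.float64(0.0554)), (226, np.float64(0.4605), np.float64(0.4085), np.float64(0.0558)), (228, np.float64(0.4605), np.float64(0.4071), np.float64(0.0549)), (230, np.float64(0.4605), np.float64(0.4055), np.float64(0.0537)), (232, np.float64(0.4606), np.float64(0.4046), np.float64(0.0541)), (234, np.float64(0.4607), np.float64(0.4072), np.float64(0.0637)), (236, np.float64(0.4608), np.float64(0.4074), np.float64(0.067)), (238, np.float64(0.4608), np.float64(0.4069), np.float64(0.0683))]
t 5.4 tip local [-54.5  43.9  60.7] rot [179.84  -0.22  92.2 ] F [-1.6  1.  -0.1]
shift [-1.  -0.6  0.7] turn [ 0.003 -0.004 -0.001]
```

The profile fits the well (±15 mm for the lowest 30 mm) and clears the rails and the dish. The tip is at 60.7 mm with no contact. Now I push the lug toward -y.

```bash
python3 -m pendant '[-5,0,0,0,0,0,-5,0,0,0,0,0,-5,0,0,0,0,0,-5,0,0,0,0,0,-5,0,0,0,0,0]' | grep -E 'eef|force';  python3 -m pendant '[-5,0,0,0,0,0,-5,0,0,0,0,0,-5,0,0,0,0,0,-5,0,0,0,0,0]' | grep -E 'eef|force'; python3 -c "
from h import *
go(-55,-31.5,60)"
```

```text
eef_pos: [0.4673, 0.3699, 0.0455]
contact_force: [0.4, 0.8, -1.3]
eef_pos: [0.4681, 0.3483, 0.0456]
contact_force: [0.2, 1.4, -0.8]
t 6.3 tip local [-54.9  -3.4  60.6] rot [179.82  -0.34  92.27] F [ 0.2  1.4 -0.8]
shift [-28.2  -0.1   0.5] turn [ 0.003 -0.006  0.   ]
```

```bash
python3 -m pendant '[-5,0,0,0,0,0,-5,0,0,0,0,0,-5,0,0,0,0,0,-5,0,0,0,0,0]' | grep -E 'eef|force';  python3 -m pendant '[-3,0,0,0,0,0,-3,0,0,0,0,0]' | grep -E 'eef|force'; python3 -c "
from h import *
go(-55,-31.5,60)"
```

```text
eef_pos: [0.4689, 0.3266, 0.0456]
contact_force: [-0.9, 1.4, -1.6]
eef_pos: [0.4691, 0.3204, 0.0457]
contact_force: [-0.5, 15.5, -6.8]
t 6.9 tip local [-55.  -31.4  60.7] rot [179.82  -0.41  92.25] F [-0.5 15.5 -6.8]
shift [-0.2 -0.1  0.7] turn [ 0.003 -0.007  0.   ]
```

15.5 N at tip y = -31.4, which is the predicted stop. I'll back off, lift, and check the well by depth.

```bash
python3 -m pendant '[4,0,0,0,0,0,2,0,-5,0,0,0,0,0,-10,0,0,0,0,0,-10,0,0,0,0,0,0,0,0,0]' | grep -E 'eef|force'; python3 - <<'E'
from h import *
go(-55,35,76)
l,o,Rt,R=loc()
c=get_calibration("wrist"); im,d=grab_frame("wrist")
v,u=np.mgrid[:400,:640]; P=(np.stack([(u-c["cx"])/c["fx"]*d,(v-c["cy"])/c["fy"]*d,d],-1)-c["t"])@c["R"]
L=np.concatenate([((P[...,:2]-O)@R),P[...,2:]],-1)*1000
k=(d>0)&(abs(L[...,0]+55)<24)&(abs(L[...,1]-35)<24)
K=L[k]; t=K[abs(K[:,2]-33)<2.5]; t=t[np.hypot(t[:,0]+55,t[:,1]-35)<18]; print("key z",np.median(t[:,2]),"centre",(t.min(0)+t.max(0))/2,"extent",np.ptp(t,axis=0),len(t)); 
w=K[K[:,2]<45]; print("well extents",w.min(0),w.max(0))
cv2.imwrite("pics/w4.png",im[...,::-1])
np.savez("pics/w4.npz",L=L,d=d)
E
```

```text
eef_pos: [0.4696, 0.3252, 0.0734]
contact_force: [0.6, 0.3, -0.6]
t 7.4 tip local [-54.3 -26.6  88.4] rot [179.78  -0.32  92.2 ] F [ 0.6  0.3 -0.6]
shift [61.5 -0.8 12.8] turn [ 0.004 -0.006 -0.001]
key z 33.532155003924174 centre [-55.48008558  36.65850234  33.10964455] extent [25.2871226  24.93343516  4.67071108] 1259
well extents [-78.96079327  13.27287126  22.0235772 ] [-32.4981899   58.99780201  44.99963837]
```

View pics/w4.png

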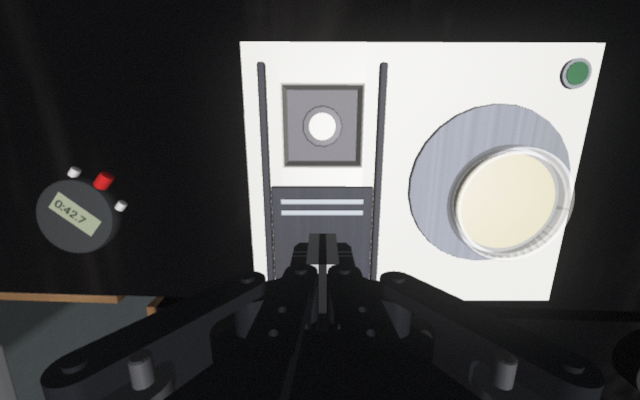

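The well is fully uncovered. The key at pixel (322,126) measures local (-55,36) with top z 33.5, as the spec says. I'll move over it and descend.

```bash
python3 -m pendant '[10,0,0,0.004,-0.006,0,13,0,0,0,0,0,13,0,0,0,0,0,13,0,0,0,0,0,11,-1,0,0,0,0,2,0,0,0,0,0,0,0,0,0,0,0]' | grep -E 'eef|force'; python3 -c "
from h import *
go(-55,36,38)"
```

```text
eef_pos: [0.4639, 0.3943, 0.0712]
contact_force: [0.2, -0.3, 0.3]
t 8.15 tip local [-57.2  42.8  86.2] rot [-1.7983e+02  1.0000e-01  9.2380e+01] F [ 0.2 -0.3  0.3]
shift [-6.7  2.4 48.2] turn [-0.003  0.002  0.002]
```

```bash
python3 -m pendant '[-4,1,2,0,0,0,-2,1,8,0,0,0,0,0,8,0,0,0,0,0,8,0,0,0,0,0,0,0,0,0]' | grep -E 'eef|force'; python3 -c "
from h import *
go(-55,36,38)"
```

```text
eef_pos: [0.4668, 0.3848, 0.0423]
contact_force: [-0.5, 0.0, 0.1]
t 8.65 tip local [-54.7  33.3  57.3] rot [-179.8     0.21   92.19] F [-0.5  0.   0.1]
shift [ 2.9 -0.2 19.3] turn [-0.004  0.004 -0.001]
```

```bash
python3 -m pendant '[2,0,6,0,0,0,0,0,6,0,0,0,0,0,4,0,0,0]' | grep -E 'eef|force'; python3 -m pendant '[0,0,2,0,0,0,0,0,2,0,0,0]' | grep -E 'eef|force'; python3 -c "
from h import *
go(-55,36,27)"
```

```text
eef_pos: [0.4671, 0.3869, 0.0254]
contact_force: [-0.2, -0.2, -0.1]
eef_pos: [0.4668, 0.387, 0.0208]
contact_force: [-0.5, -2.0, 3.3]
t 9.15 tip local [-54.6  35.4  35.8] rot [-179.8     0.21   92.18] F [-0.5 -2.   3.3]
shift [ 0.7 -0.3  8.8] turn [-0.003  0.004 -0.001]
```

Contact at 3.3 N. I'll press on until the force rises well past 5 N.

```bash
python3 -m pendant '[0,0,2,0,0,0,0,0,2,0,0,0]' | grep -E 'eef|force'; python3 -m pendant '[0,0,1.5,0,0,0]' | grep -E 'eef|force'; python3 -m pendant '[0,0,1.5,0,0,0]' | grep -E 'eef|force'
```

```text
eef_pos: [0.4669, 0.387, 0.0173]
contact_force: [-4.0, -3.2, 19.5]
eef_pos: [0.467, 0.387, 0.0172]
contact_force: [-7.6, -6.8, 24.3]
eef_pos: [0.4669, 0.387, 0.0173]
contact_force: [-7.0, -5.7, 16.6]
```

It bottomed hard at TCP z = 0.0173, which matches 5 mm of travel (3.3 N was about 1.6 mm in). Now lift out.

```bash
python3 -m pendant '[0,0,0,0,0,0,0,0,-5,0,0,0,0,0,-10,0,0,0,0,0,-15,0,0,0,0,0,-15,0,0,0,0,0,-15,0,0,0,0,0,0,0,0,0]' | grep -E 'eef|force'; python3 -c "
from h import *
go(-55,-70,88)"
```

```text
eef_pos: [0.4682, 0.388, 0.0844]
contact_force: [-0.1, -0.8, 0.5]
t 10.25 tip local [-53.3  36.3  99.4] rot [-1.7996e+02 -2.0000e-02  9.2160e+01] F [-0.1 -0.8  0.5]
shift [-106.3   -1.6   11.4] turn [-0.001 -0.    -0.001]
```

```bash
python3 -m pendant '[-10,-1,0,0,0,0,-14,0,0,0,0,0,-14,0,0,0,0,0,-14,0,0,0,0,0,-14,0,0,0,0,0,-14,0,0,0,0,0,-12,0,0,0,0,0,-5,0,0,0,0,0,-2,0,0,0,0,0,0,0,0,0,0,0]' | grep -E 'eef|force'; python3 - <<'E'
from h import *
go(-55,-70,62)
l,o,Rt,R=loc()
c=get_calibration("wrist"); im,d=grab_frame("wrist")
v,u=np.mgrid[:400,:640]; P=(np.stack([(u-c["cx"])/c["fx"]*d,(v-c["cy"])/c["fy"]*d,d],-1)-c["t"])@c["R"]
L=np.concatenate([((P[...,:2]-O)@R),P[...,2:]],-1)*1000
g=L[(d>0)&(abs(L[...,0]+55)<15)&(abs(L[...,2]-69)<3)&(L[...,1]<-30)&(L[...,1]>-56)]
print("lug-top y",np.percentile(g[:,1],[5,50,95]) if len(g) else None,len(g))
K=L[(d>0)&(np.hypot(L[...,0]+55,L[...,1]-36)<9)]; print("key z",np.median(K[:,2]))
E
```

```text
eef_pos: [0.4704, 0.2765, 0.0826]
contact_force: [-0.2, -0.0, 0.3]
t 11.25 tip local [-55.3 -75.1  97.6] rot [-1.7982e+02  1.2000e-01  9.1930e+01] F [-0.2 -0.   0.3]
shift [ 5.2  0.5 35.6] turn [-0.003  0.002 -0.005]
lug-top y [-46.83816704 -43.90373582 -41.51884243] 561
key z 33.83123848041713
```

The key is back up (z 33.8) and the lug is at about -45. Now down on the lug's -y side.

```bash
python3 -m pendant '[1,0,8,0,0,-0.004,1,0,10,0,0,0,0,0,9,0,0,0,0,0,5,0,0,0,0,0,0,0,0,0]' | grep -E 'eef|force'; python3 -c "
from h import *
go(-55,5,61)"
```

```text
eef_pos: [0.4689, 0.2814, 0.0466]
contact_force: [-0.2, -0.5, -0.3]
t 11.8 tip local [-56.6 -70.2  61.6] rot [-1.7974e+02  1.3000e-01  9.2440e+01] F [-0.2 -0.5 -0.3]
shift [75.3  2.   0.4] turn [-0.004  0.002  0.003]
```

```bash
python3 -m pendant '[5,0,0,0,0,0,5,0,0,0,0,0,5,0,0,0,0,0,5,0,0,0,0,0,5,0,0,0,0,0,5,0,0,0,0,0]' | grep -E 'eef|force';  python3 -m pendant '[5,0,0,0,0,0,5,0,0,0,0,0,5,0,0,0,0,0,5,0,0,0,0,0,5,0,0,0,0,0,5,0,0,0,0,0]' | grep -E 'eef|force'; python3 -c "
from h import *
go(-55,5,61)"
```

```text
eef_pos: [0.4678, 0.3122, 0.0464]
contact_force: [-0.1, -2.0, -0.7]
eef_pos: [0.4666, 0.3449, 0.0464]
contact_force: [-0.9, -1.3, -0.2]
t 13.0 tip local [-56.4  -6.6  61.4] rot [-179.73    0.24   92.34] F [-0.9 -1.3 -0.2]
shift [11.7  1.5  0.4] turn [-0.005  0.004  0.002]
```

```bash
python3 -m pendant '[4,0,0,0,0,0,4,0,0,0,0,0]' | grep -E 'eef|force';  python3 -m pendant '[2,0,0,0,0,0,2,0,0,0,0,0]' | grep -E 'eef|force'; python3 -c "
from h import *
go(-55,5,61)"
```

```text
eef_pos: [0.4663, 0.3539, 0.0464]
contact_force: [-0.0, -1.8, 0.3]
eef_pos: [0.466, 0.3586, 0.0464]
contact_force: [-0.6, -7.4, 2.9]
t 13.4 tip local [-56.5   7.1  61.4] rot [-179.74    0.23   92.38] F [-0.6 -7.4  2.9]
shift [-2.   1.5  0.4] turn [-0.004  0.004  0.003]
```

Force is rising at the expected stop. I'll give it one more nudge to make sure.

```bash
python3 -m pendant '[2,0,0,0,0,0,2,0,0,0,0,0]' | grep -E 'eef|force';  python3 -m pendant '[-5,0,0,0,0,0,-6,0,0,0,0,0,-3,0,-8,0,0,0,0,0,-15,0,0,0,0,0,-20,0,0,0,0,0,-20,0,0,0,0,0,-20,0,0,0,0,0,0,0,0,0,0,0,0,0,0,0]' | grep -E 'eef|force'; python3 - <<'E'
from h import *
l,o,Rt,R=loc(); print(o["time"],l)
c=get_calibration("wrist"); im,d=grab_frame("wrist")
v,u=np.mgrid[:400,:640]; P=(np.stack([(u-c["cx"])/c["fx"]*d,(v-c["cy"])/c["fy"]*d,d],-1)-c["t"])@c["R"]
L=np.concatenate([((P[...,:2]-O)@R),P[...,2:]],-1)*1000
g=L[(d>0)&(abs(L[...,0]+55)<15)&(abs(L[...,2]-69)<3)&(L[...,1]<35)&(L[...,1]>5)]
print("lug-top y",np.percentile(g[:,1],[5,50,95]) if len(g) else None,len(g))
cv2.imwrite("pics/w5.png",im[...,::-1])
im,_=grab_frame("top"); cv2.imwrite("pics/t5.png",im[...,::-1])
a=np.load("pics/top0.npz")["im"]; df=cv2.absdiff(a,im).max(2); print("changed px on bystanders:",{n:int((df[y0:y1,x0:x1]>50).sum()) for n,(x0,y0,x1,y1) in dict(calc=(380,215,425,260),weightbal=(320,185,370,265),stopw=(262,270,292,298),tape=(335,130,368,162),jar=(184,208,212,236)).items()})
E
```

```text
eef_pos: [0.4661, 0.3584, 0.0463]
contact_force: [-2.0, -7.8, 5.0]
eef_pos: [0.468, 0.347, 0.1401]
contact_force: [-1.3, -0.3, -0.5]
14.5 [-55.00569942  -4.65750683 155.13149293]
lug-top y [19.2153714  22.02307555 24.54662653] 308
changed px on bystanders: {'calc': 0, 'weightbal': 0, 'stopw': 796, 'tape': 0, 'jar': 202}
```

View pics/w5.png

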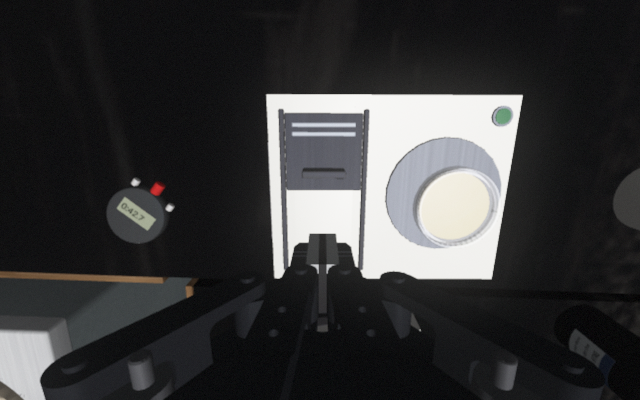

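The shutter is over the well: lug at about +21 to +22 mm, and the same measure read the key 1.5 mm high. The dish is where it was and the hand is clear. The stopwatch and jar differences in the top view are probably the arm crossing them. The hand never went below 0.2 m near either one.

```bash
python3 -c "
from plant import *
print(close_job(), get_obs()['time'])"
```

```text
the job is handed in; nothing more can be done
the job is handed in; nothing more can be done
```

The balance with the dish is tared and its shutter is shut again. I handed the job in at about 14.5 s of the 58 s allowed, with the hand clear above the bench.

- **Opening:** I kept the fingers shut and pushed the lug towards -y. The force rose to 15.5 N at the predicted stop, and the wrist picture showed the well fully uncovered.
- **Key:** It met the fingertips at 3.3 N and stopped dead after the expected 5 mm. The force there read 17 to 24 N. After I lifted, its top measured z = 33.8 mm, so it had come back up.
- **Shutting:** I pushed the lug back from its -y side until it stopped moving at about 7.8 N. It then measured local y of about +21 to +22 mm against a nominal +20. The same method read the key 1.5 mm high, so I take the shutter as shut.
- **Dish and the rest of the bench:** The last picture shows the dish where it was on the pan. Before-and-after top views show no change at the other balance, calculator or tape. I did not compare the notebook, viscometer or reagent bottle.

**Checks that disagreed:**
- **Fingertip position:** The shut fingertips measured 12 to 15 mm behind the TCP, not 22 mm ahead as stated. I settled this by camera depth and a guarded descent, and contact with the key confirmed it.
- **Stopwatch and jar:** The top-view comparison also flagged these two. I put that down to the arm crossing the view. The wrist picture shows the stopwatch in view and apparently in place, but I did not check the jar separately.

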